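Clear walnut shells into the chopping board's catch drawer

TASK

The nuts are cracked: clear the board. With the fingertips push the board's catch drawer fully home while the shells are still lying on the board, then sweep the three empty walnut half shells along the board and through its opening, so that all three lie in the drawer and the drawer is still shut. Sweep and push only, never pick a shell up off the board, and leave the garlic bulb on the board, the salt shaker and the spice jar standing where they are.

Things in the scene. Friction and masses are not known exactly. Their poses are not given: they have to be found in the camera images.
- board: Brown wooden chopping board on side rails, 220 mm (x) by 380 mm (y); fixed. Origin: on the worktop under its centre; x away from the robot, y left along the board (towards the end with the garlic), z up. Upper face 58 mm above the worktop, flat, no rim: shells can fall off. (A wall closes the worktop on the right at y = -0.47, from x = 0.38 on: do not swing the arm through it.)
- board_top (a point): Centre of the board's upper face, 58 mm above the worktop; axes as the board's.
- opening (a point): Centre of the rectangular opening through the board near its right (-y) end, at the level of the upper face; 170 mm along the board's x by 80 mm along its y, 18 mm deep, with the catch drawer's place right below. Its near edge for the shells is 40 mm from this point towards board +y; the opening's centre is 120 mm from the board's centre.
- catch_drawer (a joint): Drawer under the opening, sliding along the board's y: 0 = fully home (against its stop, right under the opening), positive = pulled out to the right (-y) by so many metres, up to 0.11. Pushing takes about 1.5 to 3 N; it stays where it is left. Start: 0.06 to 0.10.
- drawer_lip (a point): Middle of the outermost edge of the finger lip on the drawer's wooden front, 35 mm above the worktop; moves with the drawer; axes as the board's. The lip is 194 mm wide (board x) and 9 mm high; below it the front is set back 9 mm. Push here towards board +y. When home the lip stands 22 mm proud of the board's right end. Above the lip is free room.
- drawer_floor (a point): Centre of the steel drawer's inner floor, 12 mm above the worktop; moves with the drawer; axes as the board's. Inside 172 mm (x) by 112 mm (y), walls 25 mm high.
- shell_a: Empty half shell of a walnut, an oval dome about 39 x 34 mm and 19 mm high, light (14 g), hollow side down on the board. Its sides are upright for the lowest 8 mm, so a fingertip some 5 mm above the board pushes it along flat. Origin: centre of its underside; z up out of the dome. It slides with ordinary friction (about 0.6) and does not roll. To be swept, not picked up.
- shell_b: Empty half shell of a walnut, an oval dome about 39 x 34 mm and 19 mm high, light (14 g), hollow side down on the board. Its sides are upright for the lowest 8 mm, so a fingertip some 5 mm above the board pushes it along flat. Origin: centre of its underside; z up out of the dome. It slides with ordinary friction (about 0.6) and does not roll. To be swept, not picked up.
- shell_c: Empty half shell of a walnut, an oval dome about 39 x 34 mm and 19 mm high, light (14 g), hollow side down on the board. Its sides are upright for the lowest 8 mm, so a fingertip some 5 mm above the board pushes it along flat. Origin: centre of its underside; z up out of the dome. It slides with ordinary friction (about 0.6) and does not roll. To be swept, not picked up.
- shell_a_mid (a point): Centre of that half shell, 8 mm above its underside; this point is what is judged.
- shell_b_mid (a point): Centre of that half shell, 8 mm above its underside; this point is what is judged.
- shell_c_mid (a point): Centre of that half shell, 8 mm above its underside; this point is what is judged.
- garlic: Whole garlic bulb, 56 mm across, 56 mm high, loose on the board's left (+y) end behind the shells. Origin: centre of its underside. Leave it.
- salt_shaker: Salt shaker, 44 mm across, 90 mm high, standing on the worktop to the right of the drawer, out of its way. Origin: centre of its underside. Leave it.
- spice_jar: Spice jar with dark lid, 41 mm across, 105 mm high, on the worktop to the left of the board. Origin: centre of its underside. Leave it.

How it is judged:
On the way, in this order (a step that is already met when the one before it is completed fails the run):
1. the catch drawer is pushed home while all three half shells still lie on the board (value of joint catch_drawer below 0.004 m and z of each of shell_a_mid, shell_b_mid, shell_c_mid in the frame of board_top above 0 m), for 0.2 s.
2. all three half shells are in the drawer, and the drawer is home (value of joint catch_drawer below 0.004 m and x of shell_a_mid in the frame of drawer_floor between -0.085 and 0.085 m and y of shell_a_mid in the frame of drawer_floor between -0.056 and 0.056 m and z of shell_a_mid in the frame of drawer_floor between -0.002 and 0.031 m and x of shell_b_mid in the frame of drawer_floor between -0.085 and 0.085 m and y of shell_b_mid in the frame of drawer_floor between -0.056 and 0.056 m and z of shell_b_mid in the frame of drawer_floor between -0.002 and 0.031 m and x of shell_c_mid in the frame of drawer_floor between -0.085 and 0.085 m and y of shell_c_mid in the frame of drawer_floor between -0.056 and 0.056 m and z of shell_c_mid in the frame of drawer_floor between -0.002 and 0.031 m), for 0.2 s.
At the end, for the whole second after the job is handed in: The drawer is within 4 mm of fully home; the centres of all three half shells are inside its walls, less than 31 mm above its floor; garlic, salt shaker and spice jar stand upright within 15 mm of where they stood (all of step 2 and distance of each of garlic, salt_shaker, spice_jar from where it was at the start of the episode below 0.015 m and angle between each of garlic, salt_shaker, spice_jar's own z axis and vertical below 0.25 rad); the robot touches nothing.
It fails at once if a half shell is lifted off the board (its centre more than 32 mm above the board's upper face) (z of any of shell_a_mid, shell_b_mid, shell_c_mid in the frame of board_top above 0.032 m).
It fails at once if the garlic, salt shaker or spice jar is moved by more than 15 mm or tipped (not (distance of each of garlic, salt_shaker, spice_jar from where it was at the start of the episode below 0.015 m and angle between each of garlic, salt_shaker, spice_jar's own z axis and vertical below 0.25 rad)).
It also fails if it takes over 58 s, if anything falls off the work surface, if the arm or the gripper's body presses on something with over 40 N, if the wrist force passes 120 N, or if a joint passes its speed limit or range.

ROBOT

A 7-joint arm with a two-finger parallel gripper is mounted at the origin on a cart in front of the work surface, level with it; the furniture and walls round the work are solid. World frame = base frame: x ahead of the robot, y to its left, z up, the work surface at z = 0. Lengths are in m, angles in rad, forces in N, time in s.
With the tool pointing down it reaches from about 0.4 to 0.875 m from the base axis. Payload 19.3 kg.
Tool frame: the origin (TCP) lies on the front face of the gripper's body, between the roots of the fingers; the fingertips stand 73 mm ahead of it and the grasp point (between the pads) lies 54 mm ahead of it (env.grasp_offset is the distance from the TCP to the grasp point, in m); z points along the fingers, y is the line along which they close (so a half turn about z gives the same grasp; the last joint's range is limited). The gripper opens to 85 mm and grips with 20 to 120 N. Pads are 22 mm wide; open, the fingers measure 114 mm over their backs; the gripper's body (76 mm by 85 mm) begins 54 mm behind the grasp point. The pads swing forward as they close: fully open they stand 13 mm farther back than shut.
Start: joints at [1.093, 0.521, -0.036, 1.599, 0.021, 1.021, -0.113], TCP at [0.248, -0.574, 0.304] pointing down, gripper open.
Joint ranges: [-2.91, 2.91], [-0.3, 2.13], [-1.5, 1.42], [0.17, 2.43], [-1.26, 4.41], [0.16, 1.93], [-2.52, 2.52]. Speed limits (rad/s): [1.89, 1.89, 2.39, 2.39, 3.01, 3.01, 3.01].

INTERFACE

Orientations are given as a rotation vector (axis times angle).
In Python, from cell import env, job, read_camera, camera_model gives the robot as it stands (env), with the cameras as plain functions and the job (job).
- The arm moves only by the shell command python3 nudge.py [FORCE], which reads ROWS from standard input. ROWS is a JSON list of rows, 1 to 12 of them, each written [opening, [dx, dy, dz], [rx, ry, rz]]: the finger opening in m, then dx, dy, dz in shares of 60 cm (1.0 is 60 cm), then a rotation vector rx, ry, rz in shares of 4 rad (1.0 is 4 rad); each row shifts and turns the commanded pose from where the row before left it, along the tool's axes as they then stand; what a row does not reach is not made up. A row lasts 1/12 s, in which the tool goes at most 0.0417 m and 0.125 rad, less where a joint would pass 70% of its speed; a pose out of reach is approached as far as the arm can. The fingers move at their own pace and stop on an object; FORCE is the grip in N (left out, the last holds). Time passes only in rows, so rows that do not move let the fingers close. It prints the time, the measured TCP pose, the force, the opening and the grip force at its end. Shift and turn numbers lie between -1 and 1, and a call with a number outside is refused. Input that does not fit is refused with a message, and nothing moves.
- env.get_state(): the state, without advancing time (a new reading comes with each control period).
- read_camera(name): name is "scene" or "top" or "wrist"; returns the picture (480x640x3 uint8, blue, green, red); there is no depth.
- camera_model(name): a dict with "fx", "fy", "cx", "cy" (pixels), "origin" and "attitude" of the camera in the world; the wrist camera has in their place "hand_eye" (4x4, takes a point from camera to tool coordinates, whose origin is the TCP and whose axes are the flange's). Camera axes: x right, y down, z forward; pixel columns grow to the right and rows downward; lengths in m; the calibration is good to about 2 mm. A picture is of the moment at which its call begins: read the wrist's pose just before it. camera_model takes no time and is no camera call.
- job.hand_in(): hands the job in; it is judged then, once.
The state is a dict: "t": time; "q": joint angles; "qd": joint speeds; "joint_efforts": joint torques, N m; "tcp_pos": TCP position; "eef_rot": TCP orientation; "contact_force": force on the tool from outside, world axes, zero at the start; "moment": the same for the moment, N m; "finger_gap": finger opening in m; "finger_force": force on a finger pad.
Only numpy, scipy, OpenCV 4.12 (cv2) and the standard library are available. Lean on these libraries where they do the work, as an engineer would, in place of code of your own. Each camera call takes 0.05 s, during which the arm holds its last target. There are 200 camera calls.

## Working session

There is one attempt and no reset: what is moved stays moved. The work goes in short steps, Python scripts to look and compute and a shell command to move; the robot and the scene stay as the last step left them, time stands still between calls to the robot, and variables do not carry over. Pictures are saved under pics/ and viewed, at most 10 in all, crops included, and the job is handed in when it is done.

```bash
ls; mkdir -p pics; python3 - <<'E'
from cell import env, job, read_camera, camera_model
import cv2
for n in("top","scene"):
    cv2.imwrite(f"pics/{n}0.png",read_camera(n)); print(n,camera_model(n))
print(camera_model("wrist"))
s=env.get_state();print(s['t'],s['tcp_pos'],s['eef_rot'],s['q'],s['finger_gap'])
E
```

```text
cell.py
nudge.py
pics
top {'fx': 436.0757311235412, 'fy': 436.0757311235412, 'cx': 329.3066849818475, 'cy': 239.6235152198204, 'origin': array([0.44800477, 0.02467912, 1.22605359]), 'attitude': array([-2.18020537,  2.13052514, -0.18951896])}
scene {'fx': 451.30008834542434, 'fy': 451.30008834542434, 'cx': 327.23541934719566, 'cy': 231.60965970033132, 'origin': array([0.22485709, 0.68986502, 0.70088079]), 'attitude': array([-0.695218  ,  2.55290174, -1.21380028])}
{'fx': 382.9543724736713, 'fy': 382.9543724736713, 'cx': 318.82358203528935, 'cy': 237.71549125664805, 'hand_eye': array([[ 4.99595075e-04, -9.60736934e-01, -2.77460436e-01,
         7.06288353e-02],
       [ 9.99999592e-01,  2.71216252e-04,  8.61482826e-04,
        -5.83209800e-04],
       [-7.52406589e-04, -2.77460753e-01,  9.60736678e-01,
        -7.02011177e-02],
       [ 0.00000000e+00,  0.00000000e+00,  0.00000000e+00,
         1.00000000e+00]])}
0.1 [ 0.24777092 -0.57353617  0.30339909] [-3.07555537e+00 -6.35983129e-01  4.03607473e-04] [ 1.09278338  0.52192444 -0.03635286  1.59995812  0.02119729  1.02109758
 -0.11279797] 0.0853692252313623
```

View pics/top0.png

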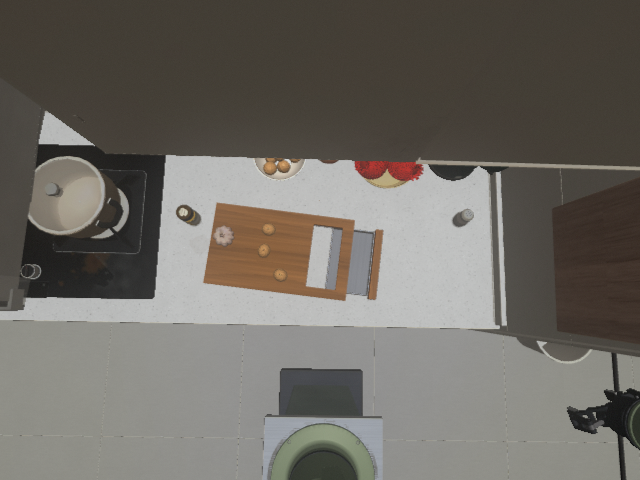

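View pics/scene0.png

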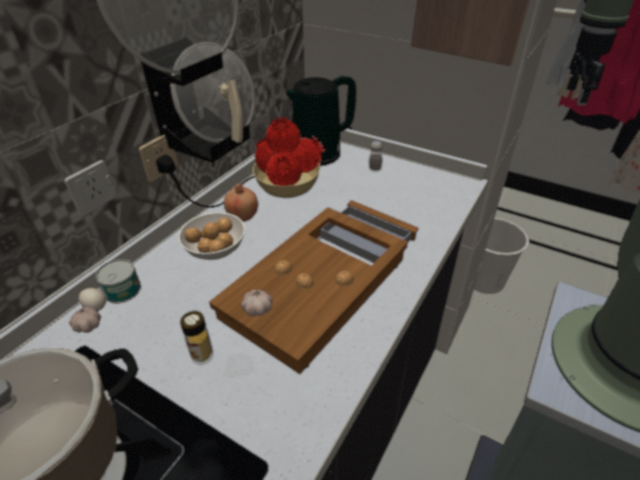

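The top view shows the board with corners near (218,204), (353,220), (346,300) and (205,283). The shells are at (268,229), (263,250) and (280,275), the garlic at (223,236), the drawer lip at about (381,231)-(373,299), the shaker at (464,216) and the jar at (187,214). The scene view agrees: garlic (257,302), shells (283,266), (304,280) and (344,277).

```bash
cat > h.py <<'E'
import numpy as np, cv2
from scipy.spatial.transform import Rotation as R
from cell import env, job, read_camera, camera_model
def cam(n,st=None):
    m=camera_model(n)
    if n=="wrist":
        T=np.eye(4);T[:3,:3]=R.from_rotvec(st['eef_rot']).as_matrix();T[:3,3]=st['tcp_pos']
        T=T@m['hand_eye'];return m,T[:3,3],T[:3,:3]
    return m,m['origin'],R.from_rotvec(m['attitude']).as_matrix()
def ray(c,uv):
    m,o,A=c;return o,A@np.array([(uv[0]-m['cx'])/m['fx'],(uv[1]-m['cy'])/m['fy'],1])
def onz(c,uv,z):
    o,d=ray(c,uv);return o+d*(z-o[2])/d[2]
def proj(c,P):
    m,o,A=c;p=A.T@(np.array(P)-o);return np.array([m['fx']*p[0]/p[2]+m['cx'],m['fy']*p[1]/p[2]+m['cy']])
def tri(c1,u1,c2,u2):
    o1,d1=ray(c1,u1);o2,d2=ray(c2,u2)
    d1=d1/np.linalg.norm(d1);d2=d2/np.linalg.norm(d2)
    s=np.linalg.lstsq(np.c_[d1,-d2],o2-o1,rcond=None)[0]
    a,b=o1+s[0]*d1,o2+s[1]*d2;return (a+b)/2,np.linalg.norm(a-b)
E
python3 - <<'E'
from h import *
np.set_printoptions(precision=4,suppress=True)
t=cam("top");s=cam("scene")
for n,u,z in[("bFL",(218,204),.058),("bFR",(353,220),.058),("bNR",(346,300),.058),("bNL",(205,283),.058),("lipF",(382,231),.04),("lipN",(374,299),.04),("shF",(268,229),.07),("shM",(263,250),.07),("shN",(280,275),.07),("garl",(223,236),.09),("shaker",(464,216),.05)]: print(n,onz(t,u,z))
for n,a,b in[("F",(268,229),(283,266)),("M",(263,250),(304,280)),("N",(280,275),(344,277)),("garlic",(223,236),(257,302)),("bNL",(205,283),(300,363))]: print(n,*tri(t,a,s,b))
im=cv2.imread("pics/top0.png")[195:310,195:395]
cv2.imwrite("pics/c0.png",cv2.resize(im,None,fx=4,fy=4,interpolation=cv2.INTER_CUBIC))
E
```

```text
bFL [0.7149 0.3014 0.058 ]
bFR [ 0.6802 -0.0674  0.058 ]
bNR [ 0.4633 -0.0516  0.058 ]
bNL [0.4999 0.323  0.058 ]
lipF [ 0.6549 -0.1497  0.04  ]
lipN [ 0.4678 -0.1285  0.04  ]
shF [0.6473 0.1615 0.07  ]
shM [0.5902 0.1723 0.07  ]
shN [0.5248 0.1247 0.07  ]
garl [0.6222 0.2758 0.09  ]
shaker [ 0.7013 -0.3764  0.05  ]
F [0.6464 0.1611 0.0675] 0.00282643044242447
M [0.589 0.172 0.066] 0.003717476190211009
N [0.5242 0.1247 0.0661] 0.002045924158081462
garlic [0.622  0.2766 0.0834] 0.0026115614212654835
bNL [0.4989 0.3252 0.0465] 0.00350970939580178
```

View pics/c0.png

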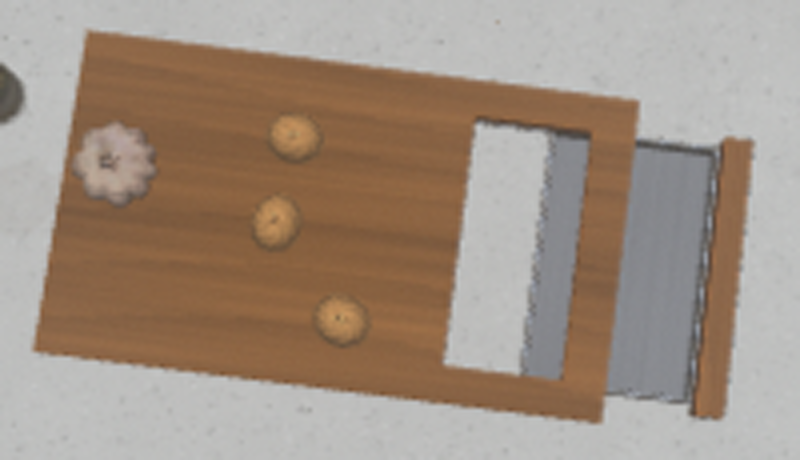

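The enlarged crop gives these full-image positions:
- **Board corners:** (217,202.8), (354.5,220), (345.5,300.5), (203.8,282.5)
- **Lip edge:** (383,230) to (375.5,299.5)
- **Shells:** (268.8,229.3), (264,250.5), (280.5,275)

The drawer is clearly open.

```bash
cat >> h.py <<'E'
np.set_printoptions(precision=4,suppress=True)
t=cam("top")
C=np.array([onz(t,u,.058)[:2] for u in[(217,202.8),(354.5,220),(345.5,300.5),(203.8,282.5)]])
M=np.array([[.11,.19],[.11,-.19],[-.11,-.19],[-.11,.19]])
H=cv2.estimateAffinePartial2D(M,C,method=cv2.LMEDS)[0]
U,_,V=np.linalg.svd((C-C.mean(0)).T@M); B=U@V; b0=C.mean(0)
def tob(p): return B.T@(np.array(p)[:2]-b0)
def tow(p): return B@np.array(p)+b0
def plan(bx,by,tz):   # tool-axis shift from present TCP to board-frame x,y and world z
    s=env.get_state(); Rt=R.from_rotvec(s['eef_rot']).as_matrix()
    p=np.r_[tow((bx,by)),tz]; return Rt.T@(p-s['tcp_pos'])
def where():
    s=env.get_state(); return tob(s['tcp_pos']),s['tcp_pos'][2],R.from_rotvec(s['eef_rot']).as_matrix(),s['contact_force'],s['t']
E
python3 - <<'E'
from h import *
print(B,b0,np.degrees(np.arctan2(B[1,0],B[0,0])),"resid",(B@M.T).T+b0-C)
print("lip",tob(onz(t,(383,230),.0395)),tob(onz(t,(375.5,299.5),.0395)))
for n,u,z in[("F",(268.8,229.3),.065),("M",(264,250.5),.065),("N",(280.5,275),.065),("garlic",(223.5,236),.085),("opFL",(313.8,224.5),.058),("opNL",(306,286.5),.058),("opFR",(342.5,228),.058)]:print(n,tob(onz(t,u,z)))
Rt=where()[2];print(Rt)
Rd=np.c_[np.r_[B[:,1],0],np.r_[B[:,0],0],[0,0,-1]] # tool x=board y, tool y=board x
for Q in(Rd,Rd@np.diag([-1,-1,1])):print(R.from_matrix(Rt.T@Q).as_rotvec())
for p in((.28,-.40,.30),(.36,-.28,.25)):print(Rt.T@(np.array(p)-env.get_state()['tcp_pos']))
E
```

```text
[[ 0.9949  0.1011]
 [-0.1011  0.9949]] [0.5904 0.1272] -5.800955100982616 resid [[ 0.0009  0.0008]
 [ 0.0003 -0.0014]
 [-0.0002 -0.0004]
 [-0.001   0.0011]]
lip [ 0.0954 -0.2715] [-0.0969 -0.2711]
F [0.0533 0.0383]
M [-0.0052  0.0428]
N [-0.0645 -0.0099]
garlic [0.0174 0.1509]
opFL [ 0.083 -0.08 ]
opNL [-0.0861 -0.0807]
opFR [ 0.0834 -0.1587]
[[ 0.918   0.3966 -0.0004]
 [ 0.3966 -0.918   0.0009]
 [-0.0001 -0.001  -1.    ]]
[-0.0009 -0.0005 -1.0617]
[-0.0006  0.0011  2.0799]
[ 0.0984 -0.1465  0.0035]
[ 0.2194 -0.2249  0.0536]
```

The manual's scale: shifts go in shares of 60 cm and turns go in shares of 4 rad. Converting my numbers, -0.03 m / 0.6 = -0.05, -0.02 m / 0.6 = -0.0333.

```bash
echo '[[0.025, [0.0333, -0.05, 0], [0, 0, 0]], [0.025, [0.0333, -0.05, 0], [0, 0, 0]], [0.025, [0.0333, -0.05, 0], [0, 0, 0]], [0.025, [0.0333, -0.05, 0], [0, 0, 0]], [0.025, [0.0333, -0.05, 0], [0, 0, 0]], [0.025, [0.05, -0.0333, 0.02], [0, 0, 0]], [0.025, [0.05, -0.0333, 0.02], [0, 0, 0]], [0.025, [0.05, -0.0333, 0.02], [0, 0, 0]], [0.025, [0.05, -0.0333, 0.02], [0, 0, 0]]]' | python3 nudge.py 40
echo '[[0.025, [0, 0, 0], [0, 0, -0.0295]], [0.025, [0, 0, 0], [0, 0, -0.0295]], [0.025, [0, 0, 0], [0, 0, -0.0295]], [0.025, [0, 0, 0], [0, 0, -0.0295]], [0.025, [0, 0, 0], [0, 0, -0.0295]], [0.025, [0, 0, 0], [0, 0, -0.0295]], [0.025, [0, 0, 0], [0, 0, -0.0295]], [0.025, [0, 0, 0], [0, 0, -0.0295]], [0.025, [0, 0, 0], [0, 0, -0.0295]]]' | python3 nudge.py
python3 - <<'E'
from h import *
b,z,Rt,f,tt=where();print(b,z,f,tt,env.get_state()['q'],env.get_state()['finger_gap'])
Rd=np.c_[np.r_[B[:,1],0],np.r_[B[:,0],0],[0,0,-1]];print(R.from_matrix(Rt.T@Rd).as_rotvec())
print(plan(0,-.33,.16),plan(0,-.33,.10))
E
```

```text
t: 0.85
tcp_pos: [0.359, -0.2738, 0.2555]
eef_rot: [3.076, 0.635, 0.0]
contact_force: [2.0, -0.9, -0.1]
finger_gap: 0.025
finger_force: 0.0
t: 1.6
tcp_pos: [0.3585, -0.2753, 0.2558]
eef_rot: [-2.324, -2.113, 0.0]
contact_force: [-0.4, 0.5, -0.0]
finger_gap: 0.025
finger_force: 0.0
[-0.1901 -0.4239] 0.25577103882629876 [-0.4268  0.5116 -0.0397] 1.6 [ 0.8375  0.3382 -0.3849  2.0726  0.1812  0.7625  0.2456] 0.02496898549321444
[-0.0003 -0.0002  0.0061]
[0.0927 0.1906 0.0957] [0.0927 0.1907 0.1557]
```

Scaled: 0.034 m / 0.6 = 0.0567, 0.0116 m / 0.6 = 0.0193.

```bash
echo '[[0.025, [0.0193, 0.053, 0.0133], [0, 0, 0]], [0.025, [0.0193, 0.053, 0.0133], [0, 0, 0]], [0.025, [0.0193, 0.053, 0.0133], [0, 0, 0]], [0.025, [0.0193, 0.053, 0.0133], [0, 0, 0]], [0.025, [0.0193, 0.053, 0.0133], [0, 0, 0]], [0.025, [0.0193, 0.053, 0.0133], [0, 0, 0]], [0.025, [0.0195, 0, 0.0567], [0, 0, 0]], [0.025, [0.0195, 0, 0.0567], [0, 0, 0]], [0.025, [0, 0, 0.0567], [0, 0, 0]], [0.025, [0, 0, 0], [0, 0, 0]]]' | python3 nudge.py
python3 - <<'E'
from h import *
b,z,Rt,f,tt=where();print(b,z,f,tt)
s=env.get_state();im=read_camera("wrist");cv2.imwrite("pics/w1.png",im)
c=cam("wrist",s)
for Q in((-.09,-.2715),(.09,-.2715)):print(proj(c,np.r_[tow(Q),.0395]))
E
```

```text
t: 2.43
tcp_pos: [0.5552, -0.2004, 0.1001]
eef_rot: [-2.323, -2.103, 0.006]
contact_force: [-1.5, -0.4, -1.1]
finger_gap: 0.0253
finger_force: 0.0
[-0.0019 -0.3295] 0.10014607994212346 [-1.487  -0.3772 -1.0801] 2.4333
[ 61.3745 166.3894]
[594.0547 168.1882]
```

View pics/w1.png

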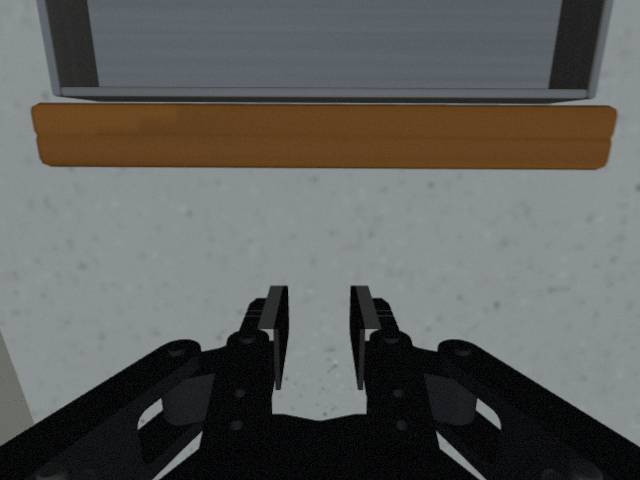

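The wrist view shows the lip edge at row 166, which matches the prediction. The fingertips have their front edges at about (285,287) and (353,287), clear of the lip.

Scaled: 0.016 m / 0.6 = 0.0267, 0.012 m / 0.6 = 0.02.

```bash
python3 - <<'E'
from h import *
m=camera_model("wrist");T=m['hand_eye'];c=(m,T[:3,3],T[:3,:3])
for L in(.04,.05,.06,.073,.08,.086):print(L,[proj(c,(x,-.0127,L)).round(0) for x in(.011,-.011)])
E
echo '[[0.025, [0.0267, 0, 0], [0, 0, 0]], [0.025, [0.0267, 0, 0], [0, 0, 0]], [0.025, [0.02, 0, 0], [0, 0, 0]], [0.025, [0.02, 0, 0], [0, 0, 0]], [0.025, [0.02, 0, 0], [0, 0, 0]], [0.025, [0.02, 0, 0], [0, 0, 0]], [0.025, [0.02, 0, 0], [0, 0, 0]], [0.025, [0.01, 0, 0], [0, 0, 0]], [0.025, [0, 0, 0], [0, 0, 0]]]' | python3 nudge.py
python3 -c "
from h import *
print(where())"
```

```text
0.04 [array([279., 322.]), array([281., 381.])]
0.05 [array([282., 308.]), array([283., 363.])]
0.06 [array([284., 296.]), array([286., 348.])]
0.073 [array([287., 282.]), array([288., 331.])]
0.08 [array([289., 275.]), array([290., 323.])]
0.086 [array([290., 270.]), array([291., 316.])]
t: 3.23
tcp_pos: [0.5679, -0.1026, 0.1059]
eef_rot: [-2.328, -2.109, -0.001]
contact_force: [0.0, 0.5, 0.5]
finger_gap: 0.0253
finger_force: 0.0
(array([ 0.0008, -0.2309]), np.float64(0.10594895418529426), array([[ 0.0987,  0.9951, -0.    ],
       [ 0.9951, -0.0987,  0.0007],
       [ 0.0007, -0.0001, -1.    ]]), array([0.026 , 0.5201, 0.5491]), 3.2333)
```

Scaled: 0.005 m / 0.6 = 0.0083, 0.002 m / 0.6 = 0.0033.

```bash
echo '[[0.025, [0.0083, 0, 0], [0, 0, 0]], [0.025, [0.0033, 0, 0], [0, 0, 0]], [0.025, [0, 0, 0], [0, 0, 0]]]' | python3 nudge.py; echo '[[0.025, [0.005, 0, 0], [0, 0, 0]], [0.025, [0, 0, 0], [0, 0, 0]]]' | python3 nudge.py; echo '[[0.025, [0.005, 0, 0], [0, 0, 0]], [0.025, [0, 0, 0], [0, 0, 0]]]' | python3 nudge.py
```

```text
t: 3.48
tcp_pos: [0.5683, -0.0975, 0.1058]
eef_rot: [-2.331, -2.106, 0.0]
contact_force: [0.5, -0.5, 0.0]
finger_gap: 0.0248
finger_force: 0.0
t: 3.65
tcp_pos: [0.5686, -0.0945, 0.1058]
eef_rot: [-2.331, -2.106, 0.0]
contact_force: [-1.3, -0.5, 0.1]
finger_gap: 0.0248
finger_force: 0.4
t: 3.82
tcp_pos: [0.5687, -0.0934, 0.1058]
eef_rot: [2.332, 2.104, -0.003]
contact_force: [-0.9, -10.1, -0.6]
finger_gap: 0.0252
finger_force: 4.9
```

Scaled: 0.001 m / 0.6 = 0.0017.

```bash
echo '[[0.025, [0.0017, 0, 0], [0, 0, 0]], [0.025, [0, 0, 0], [0, 0, 0]], [0.025, [0, 0, 0], [0, 0, 0]], [0.025, [0, 0, 0], [0, 0, 0]]]' | python3 nudge.py; echo '[[0.025, [-0.0333, 0, 0], [0, 0, 0]], [0.025, [-0.0333, 0, 0], [0, 0, 0]], [0.025, [0, 0, -0.05], [0, 0, 0]], [0.025, [0, 0, -0.05], [0, 0, 0]], [0.025, [0, 0, 0], [0, 0, 0]]]' | python3 nudge.py
python3 - <<'E'
from h import *
im=read_camera("top")[195:310,195:395]
cv2.imwrite("pics/c1.png",cv2.resize(im,None,fx=4,fy=4,interpolation=cv2.INTER_CUBIC))
print(proj(t,np.r_[tow((0.09,-.212)),.0395]),proj(t,np.r_[tow((-.09,-.212)),.0395]))
print(where()); print([plan(x,y,z) for x,y,z in((.0533,.085,.2),(.0533,.085,.15))])
E
```

```text
t: 4.15
tcp_pos: [0.5687, -0.0932, 0.1058]
eef_rot: [2.332, 2.103, -0.004]
contact_force: [-0.3, -14.3, 0.0]
finger_gap: 0.0251
finger_force: 7.1
t: 4.57
tcp_pos: [0.5669, -0.131, 0.1705]
eef_rot: [2.329, 2.102, 0.006]
contact_force: [1.4, -0.6, -0.4]
finger_gap: 0.0248
finger_force: 0.0
[361.5061 229.229 ] [354.1399 294.2458]
(array([ 0.002 , -0.2591]), np.float64(0.1684402470861931), array([[ 0.1015,  0.9948,  0.0043],
       [ 0.9948, -0.1015, -0.0006],
       [-0.0002,  0.0043, -1.    ]]), array([-0.3467, -0.6094, -0.3952]), 4.6167)
[array([ 0.3441,  0.0512, -0.0314]), array([0.3441, 0.051 , 0.0186])]
```

View pics/c1.png

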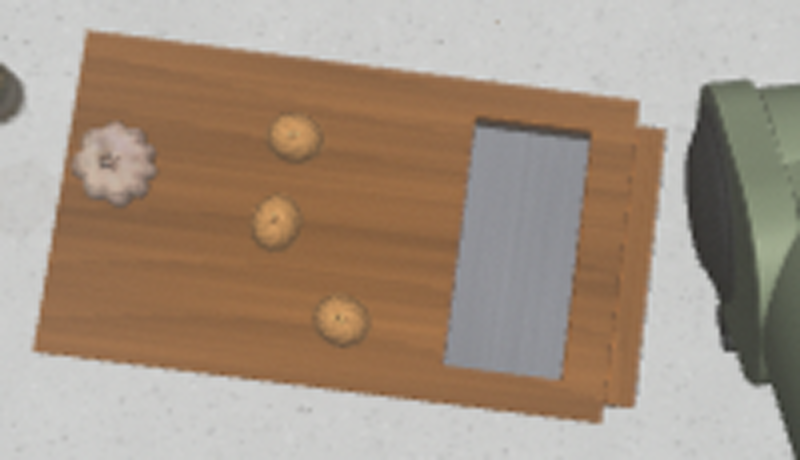

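The drawer lip now sits on the board's right end where a shut drawer should be, with its edge at crop (665,130)-(635,405). All three shells are unmoved on the board. Next I sweep the far shell.

Scaled: 0.034 m / 0.6 = 0.0567, 0.005 m / 0.6 = 0.0083.

```bash
echo '[[0.025, [0.0567, 0.0083, -0.0067], [0, 0, 0]], [0.025, [0.0567, 0.0083, -0.0067], [0, 0, 0]], [0.025, [0.0567, 0.0083, -0.0067], [0, 0, 0]], [0.025, [0.0567, 0.0083, -0.0067], [0, 0, 0]], [0.025, [0.0567, 0.0083, -0.0067], [0, 0, 0]], [0.025, [0.0567, 0.0083, 0], [0, 0, 0]], [0.025, [0.0567, 0.0083, 0], [0, 0, 0]], [0.025, [0.0567, 0.0083, 0], [0, 0, 0]], [0.025, [0.0567, 0.0083, 0], [0, 0, 0]], [0.025, [0.0567, 0.0083, 0], [0, 0, 0]], [0.025, [0.0067, 0.0017, 0], [0, 0, 0]], [0.025, [0, 0, 0], [0, 0, 0]]]' | python3 nudge.py
python3 - <<'E'
from h import *
print(where()); print(plan(.053,.085,.133))
Rt=where()[2];Rd=np.c_[np.r_[B[:,1],0],np.r_[B[:,0],0],[0,0,-1]];print(R.from_matrix(Rt.T@Rd).as_rotvec())
E
```

```text
t: 5.62
tcp_pos: [0.6498, 0.21, 0.1847]
eef_rot: [-2.326, -2.11, 0.0]
contact_force: [-0.3, 0.4, -0.3]
finger_gap: 0.0249
finger_force: 0.0
(array([0.0507, 0.0884]), np.float64(0.18470356699838064), array([[ 0.0971,  0.9953, -0.0012],
       [ 0.9953, -0.0971,  0.001 ],
       [ 0.0009, -0.0013, -1.    ]]), array([-0.3372,  0.4209, -0.2503]), 5.6167)
[-0.0034  0.0023  0.0517]
[-0.0013 -0.0009  0.004 ]
```

Scaled: 0.02 m / 0.6 = 0.0333, 0.008 m / 0.6 = 0.0133, 0.004 rad / 4 = 0.001.

```bash
echo '[[0.025, [0, 0.0033, 0.0333], [0, 0, 0.001]], [0.025, [0, 0, 0.0333], [0, 0, 0]], [0.025, [0, 0, 0.0133], [0, 0, 0]], [0.025, [0, 0, 0], [0, 0, 0]]]' | python3 nudge.py; echo '[[0.025, [0, 0, 0.005], [0, 0, 0]], [0.025, [0, 0, 0], [0, 0, 0]]]' | python3 nudge.py
python3 - <<'E'
from h import *
s=env.get_state();cv2.imwrite("pics/w2.png",read_camera("wrist"));print(where()[0])
im=read_camera("top")[195:310,195:395]
cv2.imwrite("pics/c2.png",cv2.resize(im,None,fx=4,fy=4,interpolation=cv2.INTER_CUBIC))
E
```

```text
t: 5.95
tcp_pos: [0.6515, 0.2053, 0.1355]
eef_rot: [-2.335, -2.1, 0.006]
contact_force: [-0.3, -0.1, 0.7]
finger_gap: 0.0251
finger_force: 0.0
t: 6.12
tcp_pos: [0.6527, 0.2062, 0.1353]
eef_rot: [2.335, 2.101, 0.001]
contact_force: [-0.2, 0.5, -0.4]
finger_gap: 0.0248
finger_force: 0.0
[0.0541 0.085 ]
```

View pics/c2.png

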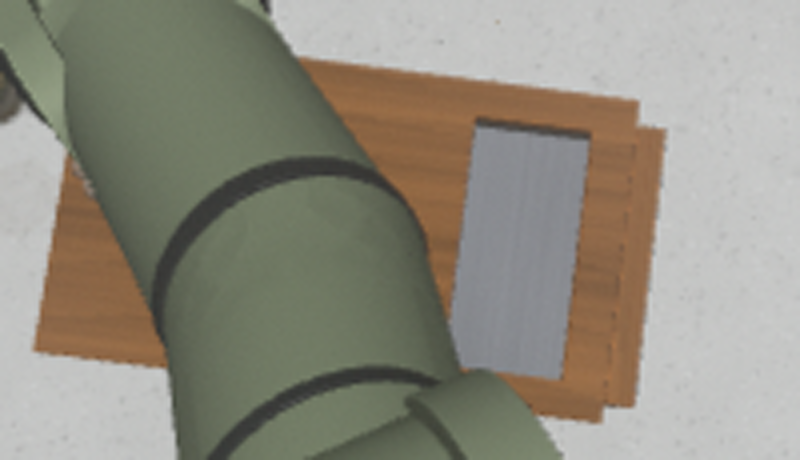

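The arm hides the shells in this top view; only the shut drawer and empty opening are visible.

Scaled: 0.002 m / 0.6 = 0.0033.

```bash
for i in 1 2 3; do echo '[[0.025, [0, 0, 0.0033], [0, 0, 0]], [0.025, [0, 0, 0], [0, 0, 0]]]' | python3 nudge.py | grep -E "tcp|contact"; done
```

```text
tcp_pos: [0.6526, 0.2065, 0.1332]
contact_force: [-0.6, -0.6, -0.7]
tcp_pos: [0.6524, 0.2064, 0.1307]
contact_force: [-0.2, -0.6, -0.1]
tcp_pos: [0.6525, 0.2065, 0.1305]
contact_force: [-9.9, -3.8, 25.4]
```

Scaled: -0.015 m / 0.6 = -0.025, -0.0055 m / 0.6 = -0.0092.

```bash
echo '[[0.025, [0, 0, -0.0092], [0, 0, 0]], [0.025, [0, 0, 0], [0, 0, 0]], [0.025, [-0.025, 0, 0], [0, 0, 0]], [0.025, [-0.025, 0, 0], [0, 0, 0]], [0.025, [-0.025, 0, 0], [0, 0, 0]], [0.025, [-0.025, 0, 0], [0, 0, 0]], [0.025, [-0.025, 0, 0], [0, 0, 0]], [0.025, [-0.025, 0, 0], [0, 0, 0]], [0.025, [-0.025, 0, 0], [0, 0, 0]], [0.025, [-0.025, 0, 0], [0, 0, 0]], [0.025, [-0.025, 0, 0], [0, 0, 0]], [0.025, [-0.025, 0, 0], [0, 0, 0]]]' | python3 nudge.py
echo '[[0.025, [-0.0133, 0, 0], [0, 0, 0]], [0.025, [-0.0067, 0, 0], [0, 0, 0]], [0.025, [0, 0, 0], [0, 0, 0]], [0.025, [0.0333, 0, 0], [0, 0, 0]], [0.025, [0, 0, -0.05], [0, 0, 0]], [0.025, [0, 0, -0.05], [0, 0, 0]], [0.025, [0, 0, 0], [0, 0, 0]]]' | python3 nudge.py
python3 - <<'E'
from h import *
print(where()[0]); print(plan(-.005,.085,.19))
cv2.imwrite("pics/w3.png",cv2.hconcat([cv2.resize(read_camera("wrist"),(400,300)),cv2.resize(read_camera("scene")[150:330,200:440],(400,300))]))
E
```

```text
t: 7.72
tcp_pos: [0.6366, 0.0557, 0.1344]
eef_rot: [2.335, 2.102, 0.0]
contact_force: [-0.0, 0.3, 0.3]
finger_gap: 0.0254
finger_force: 0.0
t: 8.3
tcp_pos: [0.6395, 0.0672, 0.1996]
eef_rot: [2.331, 2.102, 0.009]
contact_force: [0.6, 1.2, -0.3]
finger_gap: 0.0248
finger_force: 0.0
[ 0.0549 -0.0547]
[ 0.1395 -0.0603  0.0095]
```

View pics/w3.png

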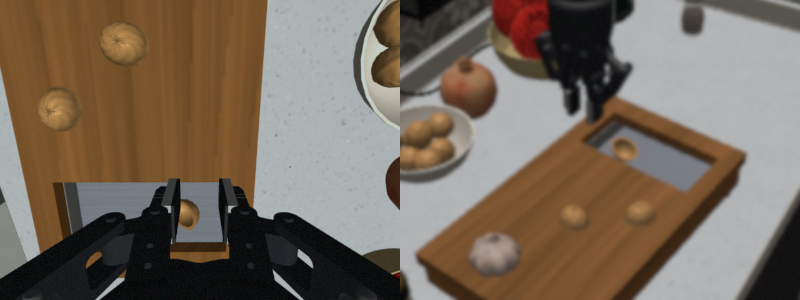

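The wrist view (left) shows the first shell lying in the drawer below the fingers, at about (188,213). M at (123,44) and N at (58,108) are still on the board, and the scene view (right) confirms it.

Scaled: 0.028 m / 0.6 = 0.0467, -0.012 m / 0.6 = -0.02.

```bash
python3 -c "
from h import *
c=cam('wrist',env.get_state())
for u in((197,70),(93,173)):print(tob(onz(c,u,.068)))"
echo '[[0.025, [0.0467, -0.02, 0], [0, 0, 0]], [0.025, [0.0467, -0.02, 0], [0, 0, 0]], [0.025, [0.0467, -0.02, 0], [0, 0, 0]], [0.025, [0.0467, -0.02, 0], [0, 0, 0]], [0.025, [0.0467, -0.02, 0], [0, 0, 0]], [0.025, [0, 0, 0.0333], [0, 0, 0]], [0.025, [0, 0, 0.0333], [0, 0, 0]], [0.025, [0, 0, 0], [0, 0, 0]]]' | python3 nudge.py
python3 -c "
from h import *
print(where()[0],plan(-.005,.085,.135))"
```

```text
[-0.0041  0.0416]
[-0.0617 -0.0071]
t: 9.07
tcp_pos: [0.5905, 0.2111, 0.1503]
eef_rot: [-2.331, -2.103, 0.008]
contact_force: [-0.8, -0.7, -0.9]
finger_gap: 0.0246
finger_force: 0.0
[-0.0084  0.0834] [0.0016 0.0034 0.0153]
```

Scaled: 0.01 m / 0.6 = 0.0167, 0.003 m / 0.6 = 0.005.

```bash
echo '[[0.025, [0.0017, 0.0067, 0.0167], [0, 0, 0]], [0.025, [0, 0, 0], [0, 0, 0]], [0.025, [0, 0, 0.005], [0, 0, 0]], [0.025, [0, 0, 0], [0, 0, 0]], [0.025, [0, 0, 0], [0, 0, 0]]]' | python3 nudge.py
python3 -c "
from h import *
print(where()[0],plan(-.004,.085,.135))"
```

```text
t: 9.48
tcp_pos: [0.5969, 0.2112, 0.1418]
eef_rot: [2.335, 2.101, 0.001]
contact_force: [0.1, 0.0, 0.4]
finger_gap: 0.0252
finger_force: 0.0
[-0.0021  0.0842] [ 0.0008 -0.002   0.0068]
```

Scaled: -0.015 m / 0.6 = -0.025, 0.0065 m / 0.6 = 0.0108.

```bash
echo '[[0.025, [0, -0.0033, 0.0108], [0, 0, 0]], [0.025, [0, 0, 0], [0, 0, 0]], [0.025, [-0.025, 0, 0], [0, 0, 0]], [0.025, [-0.025, 0, 0], [0, 0, 0]], [0.025, [-0.025, 0, 0], [0, 0, 0]], [0.025, [-0.025, 0, 0], [0, 0, 0]], [0.025, [-0.025, 0, 0], [0, 0, 0]], [0.025, [-0.025, 0, 0], [0, 0, 0]], [0.025, [-0.025, 0, 0], [0, 0, 0]], [0.025, [-0.025, 0, 0], [0, 0, 0]], [0.025, [-0.025, 0, 0], [0, 0, 0]], [0.025, [-0.025, 0, 0], [0, 0, 0]]]' | python3 nudge.py
echo '[[0.025, [-0.0133, 0, 0], [0, 0, 0]], [0.025, [-0.0067, 0, 0], [0, 0, 0]], [0.025, [0, 0, 0], [0, 0, 0]], [0.025, [0.0333, 0, 0], [0, 0, 0]], [0.025, [0, 0, -0.05], [0, 0, 0]], [0.025, [0, 0, -0.05], [0, 0, 0]], [0.025, [0.0333, 0, 0], [0, 0, 0]], [0.025, [0.0333, 0, 0], [0, 0, 0]], [0.025, [0.0333, 0, 0], [0, 0, 0]], [0.025, [0, 0, 0], [0, 0, 0]]]' | python3 nudge.py
python3 - <<'E'
from h import *
print(where()[0]); print(plan(-.063,.035,.19))
cv2.imwrite("pics/w4.png",cv2.hconcat([cv2.resize(read_camera("wrist"),(400,300)),cv2.resize(read_camera("scene")[150:330,200:440],(400,300))]))
E
```

```text
t: 10.48
tcp_pos: [0.5788, 0.0607, 0.135]
eef_rot: [2.335, 2.101, 0.0]
contact_force: [0.8, 0.4, -0.5]
finger_gap: 0.0249
finger_force: 0.0
t: 11.32
tcp_pos: [0.5859, 0.1355, 0.1953]
eef_rot: [-2.328, -2.107, -0.004]
contact_force: [-0.1, 1.4, -0.1]
finger_gap: 0.0252
finger_force: 0.0
[-0.0054  0.0078]
[ 0.0273 -0.0576  0.0054]
```

View pics/w4.png

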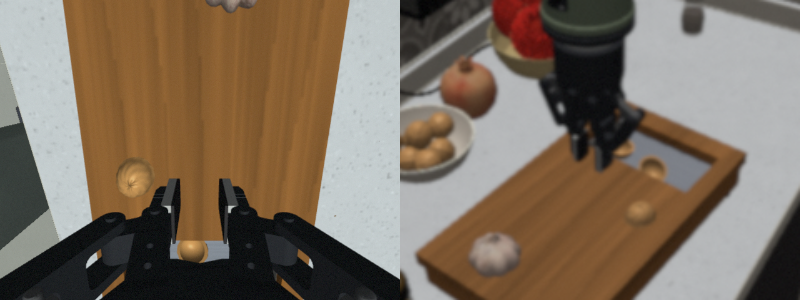

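M now appears in the drawer, at (192,250) in the wrist half and (652,168) in the scene half. N is still on the board at (134,177), and the garlic is untouched.

Scaled: 0.033 m / 0.6 = 0.055, -0.029 m / 0.6 = -0.0483.

```bash
python3 -c "
from h import *
c=cam('wrist',env.get_state())
print(tob(onz(c,(214,283),.068)))"
echo '[[0.025, [0.055, 0, 0], [0, 0, 0]], [0.025, [0, -0.0483, 0], [0, 0, 0]], [0.025, [0, -0.0483, 0], [0, 0, 0]], [0.025, [0, 0, 0.05], [0, 0, 0]], [0.025, [0, 0, 0.0333], [0, 0, 0]], [0.025, [0, 0, 0], [0, 0, 0]], [0.025, [0, 0, 0], [0, 0, 0]]]' | python3 nudge.py
python3 -c "
from h import *
print(where()[0],plan(-.064,.04,.135))"
```

```text
[-0.0631 -0.0082]
t: 12.0
tcp_pos: [0.5317, 0.1685, 0.1446]
eef_rot: [-2.335, -2.101, 0.002]
contact_force: [0.1, -0.7, 0.5]
finger_gap: 0.0249
finger_force: 0.0
[-0.0626  0.0351] [ 0.0049 -0.0014  0.0096]
```

Scaled: -0.014 m / 0.6 = -0.0233, -0.01 m / 0.6 = -0.0167.

```bash
echo '[[0.025, [0, 0, 0.0158], [0, 0, 0]], [0.025, [0, 0, 0], [0, 0, 0]], [0.025, [-0.0233, 0, 0], [0, 0, 0]], [0.025, [-0.0233, 0, 0], [0, 0, 0]], [0.025, [-0.0233, 0.0033, 0], [0, 0, 0]], [0.025, [-0.0233, 0.0033, 0], [0, 0, 0]], [0.025, [-0.0233, 0.0033, 0], [0, 0, 0]], [0.025, [-0.0233, 0.0033, 0], [0, 0, 0]], [0.025, [-0.0233, 0, 0], [0, 0, 0]], [0.025, [-0.0167, 0, 0], [0, 0, 0]], [0.025, [-0.0067, 0, 0], [0, 0, 0]], [0.025, [0, 0, 0], [0, 0, 0]]]' | python3 nudge.py
echo '[[0.025, [0.0333, 0, 0], [0, 0, 0]], [0.025, [0, 0, -0.0667], [0, 0, 0]], [0.025, [0, 0, -0.0667], [0, 0, 0]], [0.025, [0.0583, 0, -0.0167], [0, 0, 0]], [0.025, [0.0583, 0, -0.0167], [0, 0, 0]], [0.025, [0.0583, 0, 0], [0, 0, 0]], [0.025, [0.0583, 0, 0], [0, 0, 0]], [0.025, [0.0583, 0, 0], [0, 0, 0]], [0.025, [0, 0, 0], [0, 0, 0]]]' | python3 nudge.py
python3 - <<'E'
from h import *
print(where()[0])
a=cv2.resize(read_camera("top")[200:305,260:400],(400,300),interpolation=cv2.INTER_CUBIC)
cv2.imwrite("pics/w5.png",cv2.hconcat([a,cv2.resize(read_camera("scene")[150:330,200:440],(400,300))]))
E
```

```text
t: 13.0
tcp_pos: [0.528, 0.0552, 0.1356]
eef_rot: [2.337, 2.099, -0.0]
contact_force: [0.4, -0.5, 0.3]
finger_gap: 0.0251
finger_force: 0.0
t: 13.75
tcp_pos: [0.5472, 0.2588, 0.2357]
eef_rot: [-2.325, -2.108, -0.005]
contact_force: [-0.1, 1.1, -0.0]
finger_gap: 0.025
finger_force: 0.0
[-0.0563  0.1266]
```

View pics/w5.png

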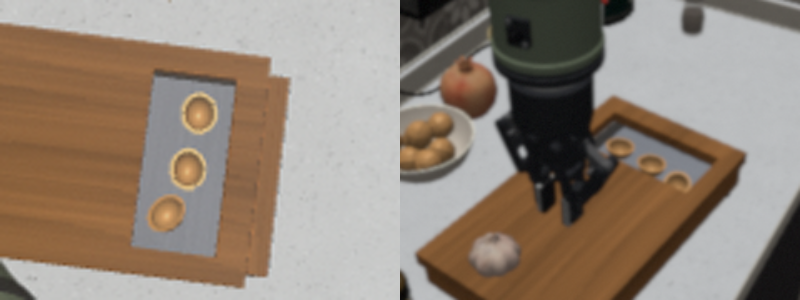

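The top view (left half) shows all three shells in the drawer, at (199,112), (188,168) and (166,213). The lip edge is unchanged at (289,78), so the drawer is still shut, and the arm is clear of everything.

```bash
echo '[[0.025, [0, 0, 0], [0, 0, 0]], [0.025, [0, 0, 0], [0, 0, 0]], [0.025, [0, 0, 0], [0, 0, 0]]]' | python3 nudge.py | head -1; python3 -c "
from cell import env, job, read_camera, camera_model
print(job.hand_in())"
```

```text
t: 14.1
the job is handed in; nothing more can be done
None
```

I pushed the drawer home first, then swept all three shells into it; the last pictures show them lying in the shut drawer with garlic and salt shaker in place (spice jar out of view), and I handed the job in at about 14 s (no verdict returned).

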